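# Unload the spray bar into the packing tray in order

## Robot

A 6-joint arm with a two-finger parallel gripper is mounted at the origin on the work surface. World frame = base frame: x ahead of the robot, y to its left, z up, the work surface at z = 0. Lengths are in m, angles in rad, forces in N, time in s.
With the tool pointing down it reaches from about 0.275 to 0.825 m from the base axis. Payload 4.9 kg.
Tool frame: the origin (TCP) lies midway between the tips of the shut fingers; the grasp point (between the pads) lies 19 mm behind it (grip_point_offset is the distance from the TCP to the grasp point, in m); z points along the fingers, y is the line along which they close (so a half turn about z gives the same grasp; the last joint's range is limited). The gripper opens to 85 mm and grips with 20 to 120 N. Pads are 22 mm wide; open, the fingers measure 114 mm over their backs; the gripper's body (76 mm by 85 mm) begins 54 mm behind the grasp point. The pads swing forward as they close: fully open they stand 13 mm farther back than shut.
Start: joints at [1.047, 0.326, -0.193, 1.052, 0, 1.437], TCP at [0.209, 0.509, 0.231] pointing down, gripper open.
Joint ranges: [-2.65, 2.65], [-0.97, 1.79], [-1.3, 1.35], [-1.93, 2.1], [-1.47, 1.37], [-3.14, 3.14]. Speed limits (rad/s): [2.57, 2.57, 3.14, 3.14, 3.14, 3.14].

## Interface

Orientations are given as a rotation vector (axis times angle).
In Python, from cell import * gives the robot as it stands. Calls block until the motion is done:
- movep(position, orientation): joint-space move of the TCP to a pose.
- move_l(position, velocity=0.15, rot=None, until_force=None): straight line of the TCP; rot=None keeps the orientation; velocity is the mean speed in m/s. With until_force (N) it stops when the force on the tool has changed by that much, and returns True; else False.
- set_joints(angles): joint-space move.
- let_go() and grab(newtons=None): open the fingers fully, or close them until they stop; newtons is the grip in N (None keeps the last).
- sleep(seconds).
- ik(position, orientation): joint angles nearest the present ones, or None.
- get_state(): the state.
- grab_frame(name): name is "scene" or "top" or "wrist"; returns a dict with "img" (480x640x3 uint8, red, green, blue), "fx", "fy", "cx", "cy" (pixels), "cam_to_world" (4x4, takes a point from camera to world coordinates); the wrist camera has in their place "T_tool_cam" (4x4, takes a point from camera to tool coordinates, whose origin is the TCP and whose axes are the flange's). Camera axes: x right, y down, z forward; pixel columns grow to the right and rows downward; lengths in m; the calibration is good to about 2 mm. The wrist camera is an equidistant fisheye: a pixel r from the principal point sees the ray r / f radians off the axis. A picture is of the moment at which its call begins: read the wrist's pose just before it. There is no depth.
A pose or a line that the arm cannot do raises MotionError and nothing moves.
- sign_off(): hands the job in; it is judged then, once.
Trained networks look in the newest picture that a camera, given by its name, has taken for a name from the list of things; names that differ only in an ending like _2 or _b are one class to them, and where a whole thing is asked for, a point or a joint stands for the part that bears it (a point fixed in the world has none). Each returns a list of dicts, best first, with "score" (0 to 1); they miss things now and then, are a little off and sometimes report something else, mostly with a low value. They report only what shows in the picture. A call takes as long as a camera call. They do not tell look-alikes from the thing itself.
- spot_in(camera, name): "centre" ([column, row] in pixels, amid what is visible of it).
- silhouettes(camera, name): "mask" (480x640 bool, what is visible of it) and "centre" ([column, row] in pixels, amid what is visible of it).
- tip_of(camera, name): "centre" ([column, row] in pixels: a listed point, or the origin of a listed thing).
The state is a dict: "clock": time; "q": joint angles; "joint_velocities": joint speeds; "tau": joint torques, N m; "position": TCP position; "eef_rot": TCP orientation; "contact_force": force on the tool from outside, world axes, zero at the start; "wrist_torque": the same for the moment, N m; "finger_gap": opening from 0.0 (shut) to 1.0 (fully open); "grasp_force": force on a finger pad.
Only numpy, scipy, OpenCV 4.12 (cv2) and the standard library are available. Lean on these libraries where they do the work, as an engineer would, in place of code of your own. Each camera call takes 0.05 s, during which the arm holds its last target. There are 200 camera calls.

## Task

Unload the four coloured housings from the jigs of the spray bar into the empty card tray, one to a compartment, keeping their order: the housing nearest the bar's yellow end cap goes into the compartment next to the yellow card holder, and so on along the row. Lay each one flat and the same way up, near the middle of its compartment, lengthways across the tray just as it lies across the bar. Set them down gently and drop none.

Things in the scene. Friction and masses are not known exactly. Their poses are not given: they have to be found in the camera images.
- housing_black: Gloss black lacquered plastic housing, loose, 30 g: a frame 54 mm long (x), 32 wide (y), 18 high, with a 38 x 20 mm window. Flat 8 mm thick end walls, outer faces at x = +-27 mm, 18 mm high; side rails lower (about 15 mm). Origin: centre of the underside, z up. Starts flat on jig_black, its length across the bar; lifts straight up. End for end does not matter.
- housing_white: White lacquered plastic housing, loose, 30 g: a frame 54 mm long (x), 32 wide (y), 18 high, with a 38 x 20 mm window. Flat 8 mm thick end walls, outer faces at x = +-27 mm, 18 mm high; side rails lower (about 15 mm). Origin: centre of the underside, z up. Starts flat on jig_white, its length across the bar; lifts straight up. End for end does not matter.
- housing_red: Red lacquered plastic housing, loose, 30 g: a frame 54 mm long (x), 32 wide (y), 18 high, with a 38 x 20 mm window. Flat 8 mm thick end walls, outer faces at x = +-27 mm, 18 mm high; side rails lower (about 15 mm). Origin: centre of the underside, z up. Starts flat on jig_red, its length across the bar; lifts straight up. End for end does not matter.
- housing_blue: Blue lacquered plastic housing, loose, 30 g: a frame 54 mm long (x), 32 wide (y), 18 high, with a 38 x 20 mm window. Flat 8 mm thick end walls, outer faces at x = +-27 mm, 18 mm high; side rails lower (about 15 mm). Origin: centre of the underside, z up. Starts flat on jig_blue, its length across the bar; lifts straight up. End for end does not matter.
- jig_black: Fixed steel jig that carries the black housing at the start; one of 4 alike, 72 mm apart along the aluminium spray bar (top 32 mm above the bench), order drawn anew. Origin: its foot, on the bar; y along the bar, x across. Plate 44 x 24 mm, 41 mm above the origin, bears the housing (underside 73 mm above the bench); a 28 x 10 mm block stands 5 mm into its window.
- jig_white: Fixed steel jig that carries the white housing at the start; one of 4 alike, 72 mm apart along the aluminium spray bar (top 32 mm above the bench), order drawn anew. Origin: its foot, on the bar; y along the bar, x across. Plate 44 x 24 mm, 41 mm above the origin, bears the housing (underside 73 mm above the bench); a 28 x 10 mm block stands 5 mm into its window.
- jig_red: Fixed steel jig that carries the red housing at the start; one of 4 alike, 72 mm apart along the aluminium spray bar (top 32 mm above the bench), order drawn anew. Origin: its foot, on the bar; y along the bar, x across. Plate 44 x 24 mm, 41 mm above the origin, bears the housing (underside 73 mm above the bench); a 28 x 10 mm block stands 5 mm into its window.
- jig_blue: Fixed steel jig that carries the blue housing at the start; one of 4 alike, 72 mm apart along the aluminium spray bar (top 32 mm above the bench), order drawn anew. Origin: its foot, on the bar; y along the bar, x across. Plate 44 x 24 mm, 41 mm above the origin, bears the housing (underside 73 mm above the bench); a 28 x 10 mm block stands 5 mm into its window.
- tray: Brown card tray, fixed, 92 (x) by 292 mm (y). Origin: centre of underside, z up. 4 compartments, centres at x = 0, y = 108 (first), 36, -36, -108 mm, inside 84 (x) by 68 (y). Floor 5 mm above the bench; walls 4 mm thick, only 6 mm above the floor: hold a housing by its upper 10 mm to clear them. On the +y end wall a yellow holder (60 x 14 x 20 mm) with a white card (42 mm); a grey clip at -y.
- bar_cap: Yellow plastic end cap of the spray bar, fixed, 42 x 14 x 30 mm, its top 35 mm above the bench. It marks the first end of the bar: either end, drawn anew (a black cap is on the other). Origin: centre of its underside. Along the bar the four jigs stand 59, 131, 203 and 275 mm from it.
Things that resemble listed ones, but are neither listed nor needed, are in the scene too. Several things have the shape of the housing_blue; the one meant has the colours described above.

How it is judged:
By the outcome, as a careful person would: the job done as asked, in the order asked, and still so for the second after the job is handed in, with the robot touching nothing.
It also fails if it takes over 106 s, if anything falls off the work surface, if the arm or the gripper's body presses on something with over 40 N, if the wrist force passes 120 N, or if a joint passes its speed limit or range.

## Working session

There is one attempt and no reset: what is moved stays moved. The work goes in short steps, each a Python script; the robot and the scene stay as the last script left them, time stands still between calls to the robot, and variables do not carry over. Pictures are saved under pics/ and viewed, at most 14 in all, crops included, and the job is handed in when it is done.

```bash
mkdir -p pics
python3 - <<'E'
from cell import *
import cv2
for n in ["scene","top"]:
    f=grab_frame(n); cv2.imwrite(f"pics/{n}0.png",f["img"][:,:,::-1])
    print(n,f["fx"],f["fy"],f["cx"],f["cy"],f["cam_to_world"])
    for t in ["housing_black","housing_white","housing_red","housing_blue","jig_red","tray","bar_cap"]:
        print(t,[(d["centre"],round(d["score"],2)) for d in tip_of(n,t)][:5],[(d["centre"],round(d["score"],2)) for d in spot_in(n,t)][:5])
print(get_state())
E
```

```text
scene 602.608905581317 602.608905581317 312.839162211484 242.5911797858569 [[-0.83744079  0.45815129 -0.29797704  0.86859028]
 [ 0.5463668   0.68857092 -0.4768159   0.53340336]
 [-0.0132755  -0.56210985 -0.82695603  1.06982286]
 [ 0.          0.          0.          1.        ]]
housing_black [([405.4, 338.7], 0.64)] [([356.3, 278.2], 0.74), ([402.3, 335.0], 0.69)]
housing_white [([420.9, 374.6], 0.6)] [([426.7, 378.1], 0.69)]
housing_red [([359.3, 285.0], 0.73)] [([360.7, 286.2], 0.6)]
housing_blue [([378.4, 310.6], 0.86), ([301.1, 333.9], 0.63), ([396.0, 270.0], 0.57)] [([393.2, 271.3], 0.87), ([293.1, 331.6], 0.85), ([377.6, 303.3], 0.69)]
jig_red [([359.6, 291.1], 0.62)] [([358.0, 281.3], 0.61)]
tray [([282.5, 202.0], 0.79)] [([282.4, 200.6], 0.84)]
bar_cap [([440.3, 418.2], 0.84)] [([441.7, 414.4], 0.81), ([283.2, 201.5], 0.58)]
top 515.5729771102798 515.5729771102798 308.7638098237251 240.78044163519564 [[-0.01779568 -0.99171045  0.12725447  0.35822282]
 [-0.99977058  0.01613231 -0.01408998 -0.00905785]
 [ 0.01192027 -0.12747602 -0.99177002  1.15740943]
 [ 0.          0.       
[... 653 characters left out ...]
.5, 'q': array([ 1.04679508e+00,  3.26219996e-01, -1.92610365e-01,  1.05202261e+00,
        1.69461487e-05,  1.43661966e+00]), 'joint_velocities': array([ 3.82418894e-04, -8.61136717e-04, -5.13919817e-04,  3.01651410e-05,
        7.01846432e-04,  8.62032130e-04]), 'tau': array([-7.59879822e-05, -4.43320942e+01,  2.62754381e+01,  1.13122853e-03,
       -1.72680152e-04,  6.17335218e-06]), 'position': array([0.2089876 , 0.50874868, 0.23126599]), 'eef_rot': array([-6.08458539e-01, -3.08207184e+00,  7.55970034e-05]), 'contact_force': array([ 0.22528028, -0.3084015 ,  0.12722328]), 'wrist_torque': array([-0.00975898, -0.02078828, -0.05633135]), 'grasp_force': 0.0, 'finger_gap': 1.0028026314142156}
```

View pics/scene0.png

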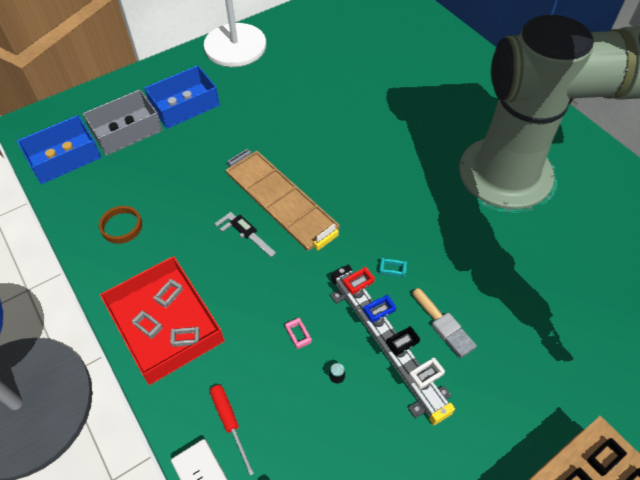

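View pics/top0.png

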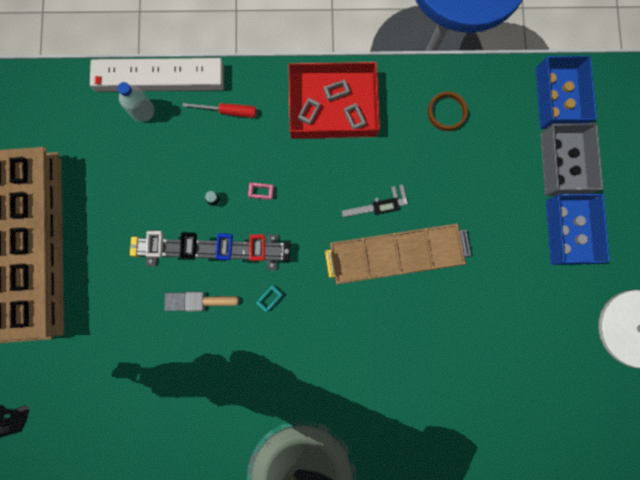

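The order from the yellow cap is white (152,243), black (188,245), blue (225,246), red (257,247). In the top view the yellow card holder is at the tray's left end (331,263) and the grey clip is at its right end (464,243). The pink and teal frames are decoys. Next I'll fit the poses of the bar and tray using both cameras.

```bash
cat > h.py <<'E'
import numpy as np, cv2
from scipy.optimize import least_squares
from scipy.spatial.transform import Rotation as R
def proj(f,P):
    T=np.linalg.inv(f["cam_to_world"]); c=np.atleast_2d(P)@T[:3,:3].T+T[:3,3]
    return np.c_[f["fx"]*c[:,0]/c[:,2]+f["cx"], f["fy"]*c[:,1]/c[:,2]+f["cy"]]
def ray(f,uv,z):
    d=f["cam_to_world"][:3,:3]@[(uv[0]-f["cx"])/f["fx"],(uv[1]-f["cy"])/f["fy"],1]; o=f["cam_to_world"][:3,3]
    return o+d*(z-o[2])/d[2]
def downrot(yaw):  # tool y axis along (cos yaw, sin yaw), z down
    y=np.array([np.cos(yaw),np.sin(yaw),0]); z=np.array([0,0,-1.]); return R.from_matrix(np.c_[np.cross(y,z),y,z]).as_rotvec()
E
python3 - <<'E'
from cell import *
from h import *
fr={n:grab_frame(n) for n in["scene","top"]}
brown={}
for n,f in fr.items():
    # tray outline: brown region nearest the tray, clipped around the detection
    hsv=cv2.cvtColor(f["img"],cv2.COLOR_RGB2HSV)
    m=cv2.inRange(hsv,(8,60,70),(22,200,255)); m=cv2.morphologyEx(m,cv2.MORPH_CLOSE,np.ones((7,7)))
    k,l,s,c=cv2.connectedComponentsWithStats(m)
    u={"scene":(282,202),"top":(397,253)}[n]
    i=min(range(1,k),key=lambda i:np.hypot(*(c[i]-u))+(1e4 if s[i,4]<500 else 0))
    r=cv2.minAreaRect(np.argwhere(l==i)[:,::-1].astype(np.float32))
    b=cv2.boxPoints(r)
    print(n,"tray area",s[i,4],"rect",r); print(np.array([ray(f,p,.011) for p in b]).round(4))
    print(" tray centroid",ray(f,c[i],.008).round(4), "tip z0",[ray(f,d["centre"],0)[:2].round(4) for d in tip_of(n,"tray")[:1]])
    for t,px in dict(white=((425,374),(153,243)),black=((403,338),(188,244)),blue=((378,307),(225,247)),red=((358,283),(257,247))).items():
        u=np.array(px[n=="top"])
        for fn,z in((silhouettes,.083),(tip_of,.073)):
            D=[d for d in fn(n,"housing_"+t) if np.hypot(*(np.array(d["centre"])-u))<13]
            if D:
                uv=D[0]["centre"]
                if fn is silhouettes: uv=cv2.minAreaRect(np.argwhere(D[0]["mask"])[:,::-1].astype(np.float32))[0]
                print(" ",t,fn.__name__,np.round(uv,1),ray(f,uv,z).round(4))
    D=tip_of(n,"bar_cap"); print(" cap",[ray(f,d["centre"],.005).round(4) for d in D[:1]])
E
```

```text
scene tray area 4194 rect ((282.0837707519531, 198.43557739257812), (120.32171630859375, 39.427093505859375), 43.69804763793945)
[[ 0.5472 -0.3576  0.011 ]
 [ 0.4497 -0.4006  0.011 ]
 [ 0.4155 -0.0824  0.011 ]
 [ 0.5048 -0.0534  0.011 ]]
 tray centroid [ 0.48   -0.2178  0.008 ] tip z0 [array([ 0.4759, -0.2148])]
  white call [426. 373.] [0.4991 0.2998 0.083 ]
  white call [421.8 376.6] [0.5056 0.2985 0.073 ]
  black call [402.3 340.6] [0.4957 0.2291 0.083 ]
  black call [404.4 340.8] [0.489  0.2285 0.073 ]
  blue call [378.6 311.5] [0.4923 0.1555 0.073 ]
  red call [358.1 280.3] [0.4888 0.0843 0.083 ]
  red call [359.3 280.6] [0.4834 0.0817 0.073 ]
 cap []
top tray area 5357 rect ((395.6230163574219, 253.51168823242188), (41.04668045043945, 133.38671875), 81.38435363769531)
[[ 0.4992 -0.0652  0.011 ]
 [ 0.5398 -0.3644  0.011 ]
 [ 0.4477 -0.3731  0.011 ]
 [ 0.4082 -0.0769  0.011 ]]
 tray centroid [ 0.4738 -0.2213  0.008 ] tip z0 [array([ 0.4743, -0.2204])]
  white call [154.  243.5] [0.4956 0.2996 0.083 ]
  white call [157.6 243.8] [0.4961 0.2948 0.073 ]
  black call [187.5 245. ] [0.4913 0.2296 0.083 ]
  black call [191.3 241.1] [0.5007 0.2239 0.073 ]
  blue call [223.1 245.6] [0.4889 0.1552 0.083 ]
  blue call [223.6 248.1] [0.4847 0.1557 0.073 ]
  red call [256.5 246.5] [0.4858 0.0854 0.083 ]
  red call [256.5 246.9] [0.4861 0.0863 0.073 ]
 cap [array([0.492 , 0.1542, 0.005 ])]
```

Both cameras agree to a few mm. I'll take a wrist-camera look from above the bar and the tray to refine this.

```bash
cat >> h.py <<'E'
def wproj(f,st,P):
    A=np.eye(4); A[:3,:3]=R.from_rotvec(st["eef_rot"]).as_matrix(); A[:3,3]=st["position"]
    T=np.linalg.inv(A@f["T_tool_cam"]); c=np.atleast_2d(P)@T[:3,:3].T+T[:3,3]
    r=np.hypot(c[:,0],c[:,1]); k=np.arctan2(r,c[:,2])/r
    return np.c_[f["fx"]*k*c[:,0]+f["cx"],f["fy"]*k*c[:,1]+f["cy"]]
def rz(a): return np.array([[np.cos(a),-np.sin(a)],[np.sin(a),np.cos(a)]])
def boxpts(c,a,hx,hy,z): return np.c_[c+np.array([[hx,hy],[-hx,hy],[-hx,-hy],[hx,-hy]])@rz(a).T,[z]*4]
BAR=np.array([.4907,.1922]);BA=-.046;TR=np.array([.4738,-.2200]);TA=.132
E
python3 - <<'E'
from cell import *
from h import *
import itertools
s=get_state()
for nm,c,a,z in(("bar",BAR,BA,.30),("tray",TR,TA,.30)):
    for y in (a,a+np.pi):
        q=ik([*c,z],downrot(y)); print(nm,y,None if q is None else np.round(q,2))
for nm,c,a in(("bar",BAR,BA),("tray",TR,TA)):
    movep([c[0]-.03,c[1],.30],downrot(a+np.pi)); sleep(.3)
    st=get_state(); f=grab_frame("wrist"); im=f["img"][:,:,::-1].copy()
    print(f["fx"],f["cx"],f["cy"],f["T_tool_cam"].round(3).tolist(),st["clock"])
    np.save(f"pics/{nm}.npy",dict(f=f,st=st),allow_pickle=True)
    o=[108,36,-36,-108]
    L=[boxpts(c+rz(a)@[0,y],a,.027,.016,.091) for y in o] if nm=="bar" else [boxpts(c,a,.046,.146,.011)]+[boxpts(c+rz(a)@[0,y],a,.042,.034,.005) for y in o]
    for P in L: cv2.polylines(im,[wproj(f,st,P).round().astype(int)],True,(0,255,0),1)
    cv2.imwrite(f"pics/w_{nm}.png",im)
E
```

```text
bar -0.046 [ 0.23  0.25 -0.13  1.2   0.    1.85]
bar 3.0955926535897933 [ 0.23  0.25 -0.13  1.2   0.   -1.29]
tray 0.132 [-0.58  0.24 -0.14  1.2   0.    0.86]
tray 3.2735926535897932 [-0.58  0.24 -0.14  1.2   0.   -2.28]
371.64829954431775 327.10950204653307 237.88936578127215 [[-0.0, -0.964, -0.267, 0.068], [1.0, -0.001, 0.001, 0.0], [-0.001, -0.267, 0.964, -0.142], [0.0, 0.0, 0.0, 1.0]] 5.2083
371.64829954431775 327.10950204653307 237.88936578127215 [[-0.0, -0.964, -0.267, 0.068], [1.0, -0.001, 0.001, 0.0], [-0.001, -0.267, 0.964, -0.142], [0.0, 0.0, 0.0, 1.0]] 7.0833
```

View pics/w_bar.png

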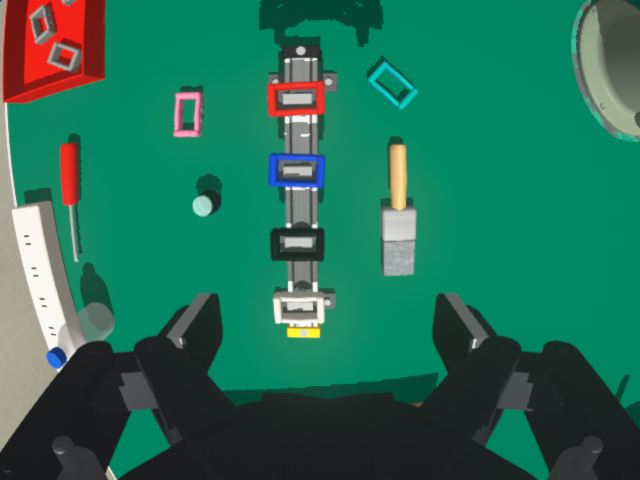

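View pics/w_tray.png

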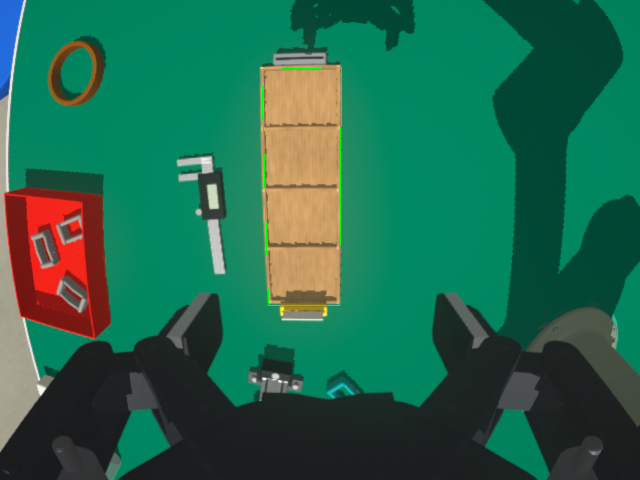

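The tray fit matches to about a pixel. The housings weren't overlaid because I passed mm where metres were needed, so I'll redraw the bar.

Run:
```python
from h import *
d=np.load("pics/bar.npy",allow_pickle=True).item(); f,st=d["f"],d["st"]
im=cv2.resize(f["img"][70:345,225:385,::-1],None,fx=2.1,fy=2.1,interpolation=cv2.INTER_CUBIC)
for y in[.108,.036,-.036,-.108]:
    P=wproj(f,st,boxpts(BAR+rz(BA)@[0,y],BA,.027,.016,.091))
    cv2.polylines(im,[((P-[225,70])*2.1).round().astype(int)],True,(0,255,0),1)
cv2.imwrite("pics/w_bar2.png",im)
```

```text
(no output)
```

View pics/w_bar2.png

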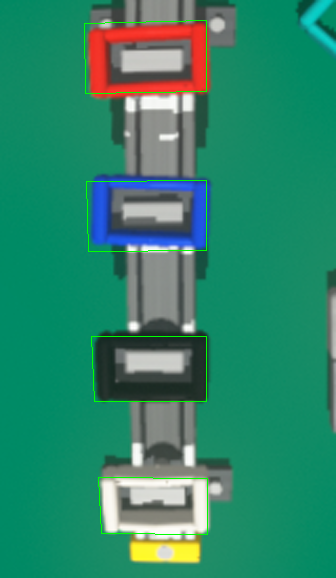

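The overlay fits within about 2 mm; the housings sit roughly 1 mm toward −x. I'll start with white.

```bash
cat >> h.py <<'E'
BAR=BAR-[.001,0]
O=[.108,.036,-.036,-.108]
def pick(i):
    from cell import movep,move_l,let_go,grab,get_state
    let_go(); p=BAR+rz(BA)@[0,O[i]]; r=downrot(BA+np.pi)
    movep([*p,.15],r); move_l([*p,.0775],.08); grab(30)
    s=get_state(); print("gap",s["finger_gap"],"F",s["grasp_force"],s["contact_force"].round(1),s["position"].round(4))
    move_l([*p,.13],.06); s=get_state(); print("lifted gap",s["finger_gap"],"F",s["grasp_force"])
def place(i):
    from cell import movep,move_l,let_go,get_state,sleep
    p=TR+rz(TA)@[0,O[i]]; r=downrot(TA+np.pi)
    movep([*p,.13],r); move_l([*p,.025],.1); sleep(.2)
    hit=move_l([*p,.0085],.015,until_force=2.0); s=get_state()
    print("hit",hit,s["position"].round(4),s["contact_force"].round(1),"gap",s["finger_gap"])
    let_go(); move_l([*p,.13],.12); print("clock",get_state()["clock"])
E
python3 - <<'E'
from cell import *
from h import *
pick(0)
f=grab_frame("scene"); cv2.imwrite("pics/lift.png",cv2.resize(f["img"][240:460,330:530,::-1],None,fx=2.5,fy=2.5)); print(get_state()["clock"])
E
```

```text
gap 0.6252159427937475 F 31.75167202949524 [-1.8 -1.3  4.3] [0.495  0.3003 0.0782]
lifted gap 0.6223210290447011 F 31.49049997329712
11.8417
```

View pics/lift.png

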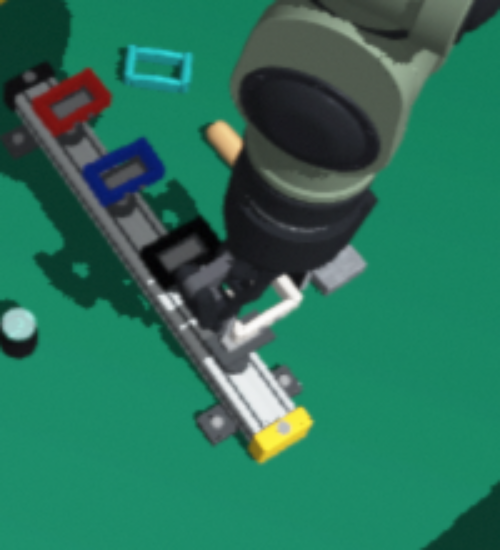

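White is held firmly and level, with a 53 mm gap. Placing it now.

Run:
```python
from cell import *
from h import *
place(0)
p=TR-[.03,0]
movep([*p,.30],downrot(TA+np.pi)); sleep(.2)
st=get_state(); f=grab_frame("wrist"); im=f["img"][:,:,::-1].copy()
for y in O:
  for P in (boxpts(TR+rz(TA)@[0,y],TA,.027,.016,.023),): cv2.polylines(im,[wproj(f,st,P).round().astype(int)],True,(0,255,0),1)
cv2.imwrite("pics/pl.png",cv2.resize(im[40:340,200:400],None,fx=2,fy=2))
```

```text
hit True [ 0.4595 -0.1129  0.0102] [-0.6  0.1  4. ] gap 0.6262548253532506
clock 17.2583
```

View pics/pl.png

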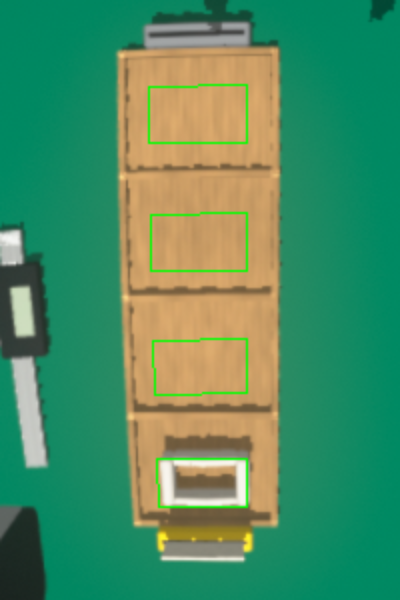

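White is flat and centred in the compartment by the card holder. Now the other three, stopping if any grip looks wrong.

Run:
```python
from cell import *
from h import *
for i in (1,2,3):
    pick(i)
    if not .58<get_state()["finger_gap"]<.68: print("ABORT",i); break
    place(i)
p=TR-[.03,0]
movep([*p,.30],downrot(TA+np.pi)); sleep(.3)
st=get_state(); f=grab_frame("wrist"); im=f["img"][:,:,::-1].copy()
cv2.imwrite("pics/fin.png",cv2.resize(im[40:340,200:400],None,fx=2,fy=2)); print(get_state()["clock"])
f=grab_frame("scene"); cv2.imwrite("pics/fin_s.png",f["img"][:,:,::-1])
```

```text
gap 0.6231850884735095 F 31.783331036567688 [-0.9 -0.1  5.6] [0.4917 0.2283 0.0782]
lifted gap 0.6198275184651256 F 31.49552285671234
hit True [ 0.4689 -0.1842  0.0102] [-1.2  0.1  5.2] gap 0.6217638099540937
clock 28.175
gap 0.6222699925178952 F 30.728224755471274 [-1.3 -0.9  5.1] [0.4884 0.1563 0.0783]
lifted gap 0.6233408127148146 F 31.16227100018932
hit True [ 0.4784 -0.2556  0.0104] [ 0.2 -0.3  5.2] gap 0.6220201542363649
clock 37.575
gap 0.6271896549164716 F 31.0880845785141 [-1.2 -0.1  5.2] [0.4851 0.0844 0.0783]
lifted gap 0.6237034793898384 F 31.313082575798035
hit True [ 0.4879 -0.3269  0.0103] [-0.   0.   4.2] gap 0.6220145607313277
clock 46.9667
48.15
```

View pics/fin.png

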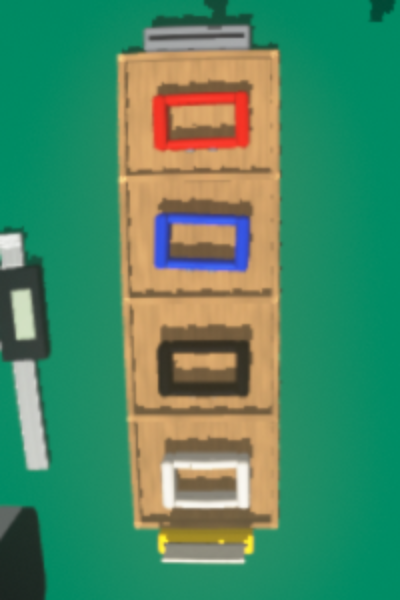

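View pics/fin_s.png

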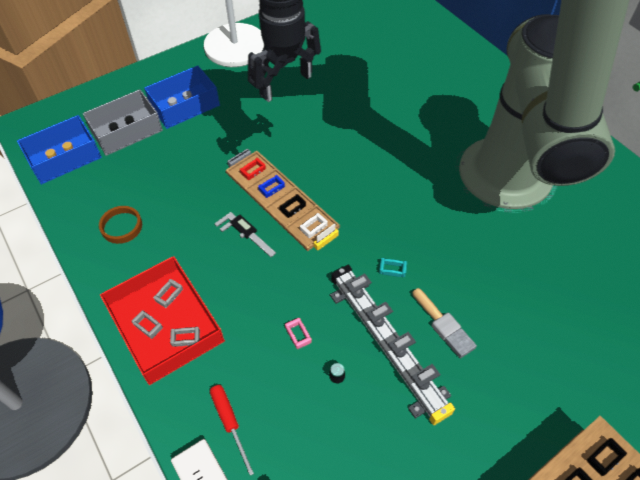

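All four lie flat and centred, in the order white, black, blue, red from the yellow holder. The jigs are empty and nothing else has moved.

```bash
python3 -c "
from cell import *
print(sign_off())"
```

```text
the job is handed in; nothing more can be done
None
```

I moved all four housings into the tray in order (white, black, blue, red from the yellow card holder), each flat and near the middle of its compartment, with none dropped, and handed the job in at about 48 s.

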